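# Hang the heel pail on the bench hook

## Robot

A 6-joint arm with a two-finger parallel gripper is mounted at the origin on the work surface. World frame = base frame: x ahead of the robot, y to its left, z up, the work surface at z = 0. Lengths are in m, angles in degrees, forces in N, time in s.
With the tool pointing down it reaches from about 0.35 to 0.775 m from the base axis. Payload 7.3 kg.
Tool frame: the origin (TCP) lies at the very end of the fingers, on their centre line; the grasp point (between the pads) lies 19 mm behind it (manip.grip_point_offset is the z of the grasp point in the tool frame, in m); z points along the fingers, y is the line along which they close (so a half turn about z gives the same grasp; the last joint's range is limited). The gripper opens to 92 mm and grips with 3 to 60 N. Pads are 19 mm wide; open, the fingers measure 130 mm over their backs; the gripper's body (75 mm by 190 mm) begins 47 mm behind the grasp point.
Start: joints at [-8.365, 19.595, 87.324, -0, 73.075, -8.365], TCP at [0.525, 0, 0.227] pointing down, gripper open.
Joint ranges: [-145.02, 145.02], [-44.19, 115.74], [2.07, 154.8], [-57.11, 237.11], [16.16, 152.29], [-177.93, 177.93]. Speed limits (degrees/s): [147.25, 147.25, 180, 180, 180, 180].

## Interface

Orientations are given as a 3x3 rotation matrix whose columns are the frame's x, y, z axes.
In Python, from plant import manip, viewer gives the robot as it stands.
- The arm moves only by the tool play_rows, never from a script. Its argument "plan" is one flat list of numbers, 5 for each row, row after row: the finger opening in m, from 0 to 0.0918, then the shift along the tool's x, y, z in m, then the turn about the tool's z in rad. A call has 1 to 10 rows; each row is the pose to reach, as a shift and turn from the pose commanded when the call began, along the tool's axes at that moment; what a row does not reach only later rows make up. A row lasts 1/10 s, in which the tool goes at most 50 mm and 8.59 degrees, less where a joint would pass 70% of its speed; a pose out of reach is approached as far as the arm can. A call with a gripper value outside its range is refused whole. The fingers move at their own pace and stop on an object; "grip_force" is the grip in N (left out, the last holds). Time passes only in rows, so rows that repeat a pose let the fingers close. It gives the time, the measured TCP pose, the force, the opening and the grip force at its end, in the units of the state.
- manip.read_state(): the state, without advancing time (a new reading comes with each control period).
- viewer.grab_frame(name): name is "scene" or "side" or "wrist"; returns the picture (384x512x3 uint8, red, green, blue); there is no depth.
- viewer.get_calibration(name): a dict with "fov_y" (degrees; the focal length in pixels is half the picture's height over the tangent of half this angle, whatever the lens; pixels are square), "cx", "cy" (the principal point, pixels), "k1" (the pictures are not rectified: a ray, as slopes to the right and down, at radius r is drawn at 1 + k1 r^2 times it, then the intrinsics apply), "position" and "rotation" of the camera in the world; the wrist camera has in their place "hand_eye" (4x4, takes a point from camera to tool coordinates, whose origin is the TCP and whose axes are the flange's). Camera axes: x right, y down, z forward; pixel columns grow to the right and rows downward; lengths in m; the calibration is good to about 2 mm. A picture is of the moment at which its call begins: read the wrist's pose just before it. get_calibration takes no time and is no camera call.
- manip.job_done(): hands the job in; it is judged then, once.
Trained networks look in the newest picture that a camera, given by its name, has taken for a name from the list of things; names that differ only in an ending like _2 or _b are one class to them, and where a whole thing is asked for, a point or a joint stands for the part that bears it (a point fixed in the world has none). Each returns a list of dicts, best first, with "score" (0 to 1); they miss things now and then, are a little off and sometimes report something else, mostly with a low value. They report only what shows in the picture. A call takes as long as a camera call.
- viewer.recognise(camera, thing): "location" ([x, y, z] in m, in world coordinates, good to about 4 mm: the middle of the surface that is visible of it).
The state is a dict: "t": time; "joint_positions": joint angles; "joint_vel": joint speeds; "tau": joint torques, N m; "ee_pos": TCP position; "tcp_rot": TCP orientation; "force": force on the tool from outside, world axes, zero at the start; "torque": the same for the moment, N m; "gripper_width": finger opening in m; "finger_force": force on a finger pad.
Only numpy, scipy, OpenCV 4.12 (cv2) and the standard library are available. Lean on these libraries where they do the work, as an engineer would, in place of code of your own. Each camera call takes 0.05 s, during which the arm holds its last target. There are 200 camera calls.

## Task

The little metal pail of rubber heels stands on the cobbler's bench with its bail (wire carrying handle) lying flat. First swing the bail up until it stands upright while the pail is still standing on the bench, then carry the pail by it and hang the bail over the hook of the hook stand, leaving the pail hanging freely and still. Keep the pail upright on the way so that the heels stay in, and do not knock the other things on the bench about.

Things in the scene. Friction and masses are not known exactly. Their poses are not given: they have to be found in the camera images.
- pail: Small open round metal pail, 80 mm across at the foot, 96 mm at the rim, 74 mm high, 0.15 to 0.3 kg, loose; rubber heel blocks are fixed inside, below the rim. Origin: centre of its underside; z up. The bail's hinge line runs along the pail's y axis, 68 mm above the origin; the bail's arms stand at y = +-55 mm. The flat bail points to the pail's -x.
- bail (a joint): Angle of the bail about its hinge (about the pail's y axis), rad: 0 = lying flat, level, towards the pail's -x, against a stop; 1.57 = upright; 3.14 = flat on the other side. It swings with almost no friction and falls back if let go before or near upright.
- bail_bar (a point): Middle of the bail's cross bar: black round sleeve 10 mm thick, 92 mm long, turning freely on the wire, along this point's y, 90 mm from the hinge line, on wire arms. Flat, it lies 68 mm above the bench with 37 mm of air to the rim. Upright, 79 mm of air between bar and rim. The hook needs its middle: grip it about 30 mm to one side. Axes turn with the bail; flat, they match the pail's.
- hook_stand: Fixed steel stand: 150 x 110 x 12 mm foot, 18 mm square post 278 mm high, one flat hook arm (16 mm wide, 8 thick) pointing to the stand's -x. Origin: on the bench under the post's axis; z up. The arm leaves the post at 268 mm height, level for 45 mm, slopes down to the seat (250 mm high, 78 to 98 mm out) and turns up to a tip 118 mm out, its top at 281 mm. Load it over the tip, towards +x.
- hook_seat (a point): Middle of the hook's seat, the low level stretch: in the middle of its 8 mm thick, 16 mm wide strap, 250 mm above the bench and 88 mm out from the post's axis. Same axes as hook_stand: the tip is to -x, the post to +x. A bar resting in the seat has its centre 9 mm above this point and lies across it, along y.
- last: Wooden shoe last, bystander, 230 x 68 x 87 mm, loose. Origin: centre of its underside, toe to +x. The pail and the last take either side of the bench.
- shoe: Black shoe, bystander, 240 x 70 x 80 mm, loose. Origin: centre of its underside, toe to +x.
- jar: Amber glue jar, bystander, 68 mm across, 85 mm high, loose. Origin: centre of its underside.
- polish_tin: Flat dark polish tin, bystander, 72 mm across, 24 mm high, loose. Origin: centre of its underside.
- heels: Two stacked rubber heel blocks, bystander, 60 x 55 x 38 mm, loose. Origin: centre of the underside.
- hammer: Hammer, bystander, about 250 mm long, 35 mm high, loose, lying at the side. Origin: underside, on its long axis. Its handle runs to its -x.
- brush: Flat brush, bystander, about 190 mm long, 20 mm high, loose, lying at the side. Origin: underside, on its long axis. Its handle runs to its -x.

How it is judged (in metres and radians):
On the way:
1. The bail is swung upright (within 0.3 rad) while the pail stands on the bench (value of joint bail between 1.27 and 1.87 rad and height (world z) of pail below 0.01 m and angle between pail's own z axis and vertical below 0.2 rad), for 0.2 s.
At the end, for the whole second after the job is handed in: The pail hangs by its bail from the hook: the middle of the bail's bar within 45 mm of the hook's seat, the bail bearing on the hook, the pail's underside more than 50 mm above the bench and more than 110 mm below the seat, tilted less than 0.4 rad, and still (under 0.05 m/s and 0.6 rad/s) (distance between bail_bar and hook_seat below 0.045 m and contact force between pail and hook_stand above 0.5 N and z of pail in the frame of hook_seat below -0.11 m and angle between pail's own z axis and vertical below 0.4 rad and linear speed of pail below 0.05 m/s and angular speed of pail below 0.6 rad/s and height (world z) of pail above 0.05 m); the robot touches nothing.
It fails at once if the pail is tipped more than 0.8 rad (angle between pail's own z axis and vertical above 0.8 rad).
It fails at once if another loose thing on the bench is moved more than 40 mm (distance of any of last, shoe, jar, polish_tin, heels, hammer, brush from where it was at the start of the episode above 0.04 m).
It also fails if it takes over 70 s, if anything falls off the work surface, if the arm or the gripper's body presses on something with over 40 N, if the wrist force passes 120 N, or if a joint passes its speed limit or range.

## Working session

There is one attempt and no reset: what is moved stays moved. The work goes in short steps, Python scripts to look and compute and a tool call to move; the robot and the scene stay as the last step left them, time stands still between calls to the robot, and variables do not carry over. Pictures are saved under pics/ and viewed, at most 10 in all, crops included, and the job is handed in when it is done.

Besides the shell and the picture viewer there is one more tool, called by a JSON object that holds its "api" and its "payload". play_rows: Moves the arm, as the interface text tells. Its arguments: {"type":"object","properties":{"plan":{"type":"array"},"grip_force":{"type":"number"}},"required":["plan"]}

```bash
mkdir -p pics; ls; python3 - <<'E'
from plant import manip, viewer
import cv2,numpy as np
s=manip.read_state();print(s['t'],s['ee_pos'],np.round(s['tcp_rot'],3).tolist(),manip.grip_point_offset)
a=[]
for c in ("scene","side"):
    im=viewer.grab_frame(c);cv2.imwrite(f"pics/{c}0.png",im[:,:,::-1])
    k=viewer.get_calibration(c);print(c,k)
    for th in ("pail","bail_bar","hook_stand","last","shoe","jar","polish_tin","heels","hammer","brush"):
        print(th,[(np.round(d['location'],3).tolist(),round(d['score'],2)) for d in viewer.recognise(c,th)[:2]])
print(viewer.get_calibration("wrist"))
A=cv2.imread("pics/scene0.png");B=cv2.imread("pics/side0.png")
E
```

```text
pics
0.0 [5.24592706e-01 7.44996139e-05 2.26048536e-01] [[0.0, 1.0, -0.002], [1.0, -0.0, 0.0], [0.0, -0.002, -1.0]] -0.0188
scene {'fov_y': 42.11219929680439, 'cx': 256.8813044085064, 'cy': 195.97572860819798, 'k1': 0.06356247698660433, 'position': array([ 1.55222216, -0.20571712,  1.40858695]), 'rotation': array([[ 0.21342558,  0.75325282, -0.62214123],
       [ 0.97689711, -0.17173115,  0.1272024 ],
       [-0.01102547, -0.63491622, -0.77250232]])}
pail [([0.488, -0.211, 0.048], 0.93)]
bail_bar [([0.433, -0.243, 0.07], 0.65)]
hook_stand [([0.71, 0.016, 0.007], 0.86)]
last [([0.552, 0.181, 0.057], 0.85)]
shoe [([0.756, -0.272, 0.064], 0.93)]
jar [([0.727, 0.281, 0.064], 0.76), ([0.49, -0.211, 0.048], 0.17)]
polish_tin [([0.473, 0.02, 0.028], 0.59), ([0.553, 0.185, 0.057], 0.55)]
heels [([0.609, -0.438, 0.037], 0.69)]
hammer [([0.477, -0.491, 0.021], 0.7)]
brush [([0.646, 0.495, 0.013], 0.71), ([0.725, 0.279, 0.063], 0.16)]
side {'fov_y': 47.29650278564566, 'cx': 262.90494724469625, 'cy': 192.9221319284303, 'k1': -0.004559622120529185, 'position': array([ 0.02904989, -0.9133706 ,  0.
[... 349 characters left out ...]
7], 0.94)]
shoe [([0.699, -0.288, 0.06], 0.72)]
jar [([0.69, 0.272, 0.056], 0.7)]
polish_tin [([0.46, 0.01, 0.024], 0.62)]
heels [([0.584, -0.45, 0.04], 0.68)]
hammer [([0.513, -0.484, 0.019], 0.87)]
brush [([0.605, 0.466, 0.019], 0.48)]
{'fov_y': 61.946816062438096, 'cx': 255.9136077690354, 'cy': 190.29632113131686, 'k1': -0.08740713922767583, 'hand_eye': array([[-3.39792650e-04, -9.60665623e-01, -2.77707483e-01,
         7.51976271e-02],
       [ 9.99999890e-01, -4.16061796e-04,  2.15707733e-04,
         4.15169642e-04],
       [-3.22766478e-04, -2.77707379e-01,  9.60665658e-01,
        -1.57663502e-01],
       [ 0.00000000e+00,  0.00000000e+00,  0.00000000e+00,
         1.00000000e+00]])}
```

View pics/scene0.png

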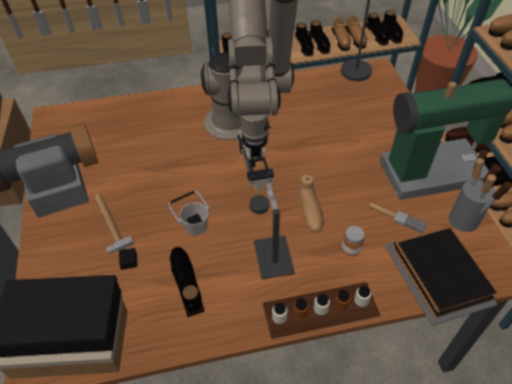

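View pics/side0.png

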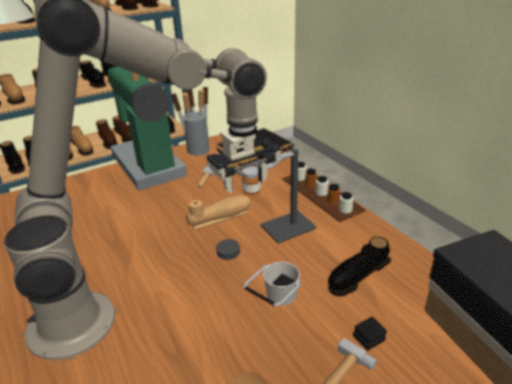

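Scene picture: pail at (195,218), with the bail towards (185,195), and the stand post from about (275,260) up to (272,183). Side picture: pail at (282,283), bar at (257,291), post top at (295,152). I need a closer look at the bar ends and hook.

```bash
python3 - <<'E'
import cv2,numpy as np
A=cv2.imread("pics/scene0.png");B=cv2.imread("pics/side0.png")
def c(I,x,y,w,h):return cv2.resize(I[y:y+h,x:x+w],(400,300),interpolation=cv2.INTER_CUBIC)
o=np.vstack([np.hstack([c(A,155,180,80,60),c(A,220,150,160,120)]),np.hstack([c(B,235,250,80,60),c(B,220,130,160,120)])])
cv2.imwrite("pics/crop1.png",o)
E
```

```text
(no output)
```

View pics/crop1.png

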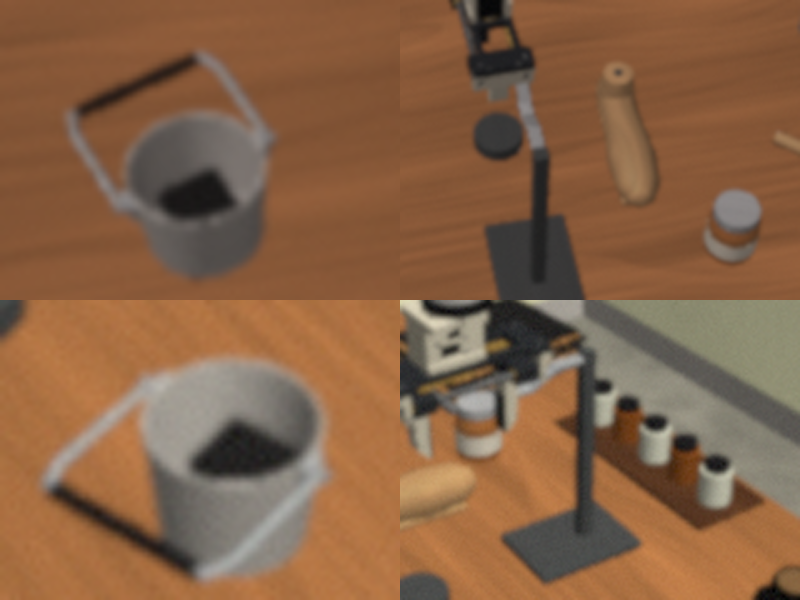

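```bash
cat > h.py <<'E'
from plant import manip, viewer
import cv2,numpy as np
def cam(n,s=None):
    k=viewer.get_calibration(n);f=192/np.tan(np.radians(k['fov_y']/2))
    K=np.array([[f,0,k['cx']],[0,f,k['cy']],[0,0,1]]);D=np.array([k['k1'],0,0,0.])
    if n=='wrist':
        s=s or manip.read_state();T=np.eye(4);T[:3,:3]=s['tcp_rot'];T[:3,3]=s['ee_pos'];M=T@k['hand_eye'];R,p=M[:3,:3],M[:3,3]
    else:R,p=k['rotation'],k['position']
    return K,D,R,p
def ray(c,uv):
    K,D,R,p=c
    q=cv2.undistortPoints(np.array([[uv]],float),K,D)[0,0]
    return p,R@[q[0],q[1],1]
def atz(c,uv,z):
    p,d=ray(c,uv);return p+d*(z-p[2])/d[2]
def proj(c,X):
    K,D,R,p=c
    return cv2.projectPoints(((np.atleast_2d(X)-p)@R),np.zeros(3),np.zeros(3),K,D)[0][:,0]
E
python3 - <<'E'
from h import *
np.set_printoptions(precision=4,suppress=True)
S,D=cam('scene'),cam('side')
for n,a,b,z in [('bar1',(170,201.6),(245.4,287.6),.068),('bar2',(194.6,191.4),(275,304.4),.068)]: pass
def sh(n,c,uv,z):print(n,atz(c,uv,z))
for n,uv in [('barL',(170,201.6)),('barR',(194.6,191.4)),('hgL',(179.4,220)),('hgR',(208,208))]:sh('sc '+n,S,uv,.068)
for n,uv in [('barT',(245.4,287.6)),('barB',(275,304.4)),('hgT',(265,267)),('hgB',(299,284.4))]:sh('sd '+n,D,uv,.068)
sh('sc top',S,(276,210.8),.278);sh('sc base',S,(275.2,262),0.012)
sh('sd top',D,(294.4,150),.278);sh('sd base',D,(293.6,222.8),0.012)
for x,y in [(503,540),(545,581),(639,541),(590,505)]:sh('foot sd',D,((x-400)/2.5+220,(y-300)/2.5+130),.012)
for x,y in [(487,228),(563,217)]:sh('foot sc',S,((x-400)/2.5+220,y/2.5+150),.012)
sh('arm sc',S,(268,184),.26);sh('arm sd',D,((480-400)/2.5+220,(390-300)/2.5+130),.26)
E
```

```text
sc barL [ 0.4305 -0.2826  0.068 ]
sc barR [ 0.4037 -0.1936  0.068 ]
sc hgL [ 0.5166 -0.2602  0.068 ]
sc hgR [ 0.4874 -0.1591  0.068 ]
sd barT [ 0.4023 -0.1989  0.068 ]
sd barB [ 0.4336 -0.2871  0.068 ]
sd hgT [ 0.4844 -0.1618  0.068 ]
sd hgB [ 0.5215 -0.2644  0.068 ]
sc top [0.7075 0.0221 0.278 ]
sc base [0.7133 0.023  0.012 ]
sd top [0.7042 0.0162 0.278 ]
sd base [0.7068 0.0178 0.012 ]
foot sd [0.6102 0.0621 0.012 ]
foot sd [ 0.6088 -0.0375  0.012 ]
foot sd [ 0.754  -0.0374  0.012 ]
foot sd [0.7489 0.063  0.012 ]
foot sc [ 0.6188 -0.0247  0.012 ]
foot sc [0.6239 0.0797 0.012 ]
arm sc [0.5887 0.0264 0.26  ]
arm sd [0.5687 0.0324 0.26  ]
```

{"api": "play_rows", "payload": {"plan": [0.04,-0.02,0,-0.02,0,0.04,-0.06,-0.01,-0.02,-0.08,0.04,-0.105,-0.03,-0.02,-0.16,0.04,-0.15,-0.05,-0.01,-0.24,0.04,-0.195,-0.07,0.01,-0.33,0.04,-0.235,-0.085,0.03,-0.33,0.04,-0.26,-0.095,0.045,-0.33,0.04,-0.269,-0.098,0.055,-0.33,0.04,-0.269,-0.098,0.06,-0.33,0.04,-0.269,-0.098,0.06,-0.33], "grip_force": 40}}

```text
t: 2.1
ee_pos: [0.4272, -0.2679, 0.1663]
tcp_rot: [[-0.324, 0.946, -0.001], [0.946, 0.324, 0.001], [0.001, -0.0, -1.0]]
force: [-0.1, 0.8, 0.6]
gripper_width: 0.04
finger_force: 0.0
```

```bash
python3 - <<'E'
from h import *
np.set_printoptions(precision=4,suppress=True)
s=manip.read_state();W=cam('wrist',s)
im=viewer.grab_frame('wrist')[:,:,::-1].copy();print(s['t'],s['ee_pos'],s['tcp_rot'],s['gripper_width'])
b=np.array([.4175,-.2405,.068]);u=np.array([-.323,.946,0])
for t in(-.046,-.03,0,.046):
    q=proj(W,b+t*u)[0];print(t,q)
    if abs(q).max()<600: cv2.circle(im,tuple(int(round(v)) for v in q),3,(0,255,0),1)
g=s['ee_pos'];q=proj(W,g)[0];print('tcp',q)
cv2.imwrite('pics/w1.png',im)
E
```

```text
2.1 [ 0.4272 -0.2679  0.1663] [[-0.3243  0.9459 -0.0005]
 [ 0.9459  0.3243  0.0012]
 [ 0.0013 -0.0001 -1.    ]] 0.03996736882881088
-0.046 [254.8891 210.6714]
-0.03 [254.8896 192.6064]
0 [254.8924 157.0868]
0.046 [254.9018  98.5624]
tcp [255.011  242.7016]
```

View pics/w1.png

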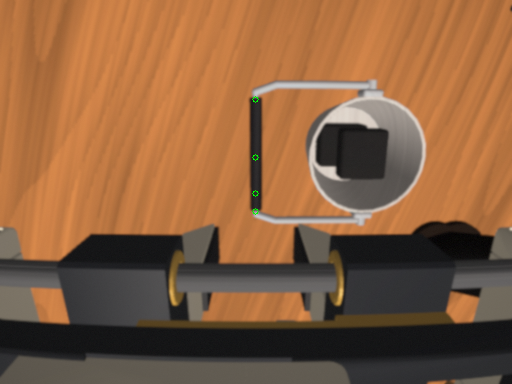

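The overlay sits on the bar: sleeve from (256,98) to (256,213), and pail at (368,152). I'll descend and grip.

{"api": "play_rows", "payload": {"plan": [0.04,0,0,0.03,0,0.04,0,0,0.065,0,0.04,0,0,0.095,0,0.04,0,0,0.112,0,0.04,0,0,0.117,0,0.04,0,0,0.117,0,0,0,0,0.117,0,0,0,0,0.117,0,0,0,0,0.117,0,0,0,0,0.117,0], "grip_force": 40}}

```text
t: 3.15
ee_pos: [0.4273, -0.2692, 0.0503]
tcp_rot: [[-0.324, 0.946, 0.001], [0.946, 0.324, -0.001], [-0.001, 0.001, -1.0]]
force: [-0.5, -0.2, -0.4]
gripper_width: 0.0124
finger_force: 0.0
```

{"api": "play_rows", "payload": {"plan": [0,0,0,0,0,0,0,0,0,0,0,0,0,0,0,0,0,0.0002,-0.0063,0,0,0,0.0011,-0.0141,0,0,0,0.0031,-0.0233,0,0,0,0.006,-0.0323,0,0,0,0.0098,-0.0409,0,0,0,0.0145,-0.049,0,0,0,0.0201,-0.0566,0], "grip_force": 40}}

```text
t: 4.15
ee_pos: [0.4465, -0.2624, 0.1073]
tcp_rot: [[-0.324, 0.946, 0.0], [0.946, 0.324, -0.0], [-0.001, 0.0, -1.0]]
force: [0.2, -0.9, 0.5]
gripper_width: 0.0089
finger_force: 40.0
```

{"api": "play_rows", "payload": {"plan": [0,0,0.0063,-0.007,0,0,0,0.0133,-0.0133,0,0,0,0.0209,-0.0189,0,0,0,0.029,-0.0236,0,0,0,0.0376,-0.0274,0,0,0,0.0466,-0.0303,0,0,0,0.0558,-0.0323,0,0,0,0.0652,-0.0333,0,0,0,0.0699,-0.0334,0,0,0,0.0699,-0.0334,0]}}

```text
t: 5.15
ee_pos: [0.5135, -0.2395, 0.14]
tcp_rot: [[-0.325, 0.946, 0.002], [0.946, 0.325, -0.0], [-0.001, 0.001, -1.0]]
force: [0.6, -0.1, 7.6]
gripper_width: 0.0085
finger_force: 40.0
```

```bash
python3 - <<'E'
from h import *
s=manip.read_state();print(s['t'],s['ee_pos'],s['force'],s['gripper_width'])
def c(I,x,y,w,h):return cv2.resize(I[y:y+h,x:x+w],(400,600//2),interpolation=cv2.INTER_CUBIC)
A=viewer.grab_frame('scene')[:,:,::-1];B=viewer.grab_frame('side')[:,:,::-1]
o=np.vstack([np.hstack([c(A,140,140,160,120),c(A,220,150,160,120)]),np.hstack([c(B,200,180,160,120),c(B,220,130,120,90)])])
cv2.imwrite("pics/crop2.png",o)
E
```

```text
5.15 [ 0.51352171 -0.23951888  0.14000297] [ 0.55356052 -0.12738628  7.58834655] 0.00847372016583765
```

View pics/crop2.png

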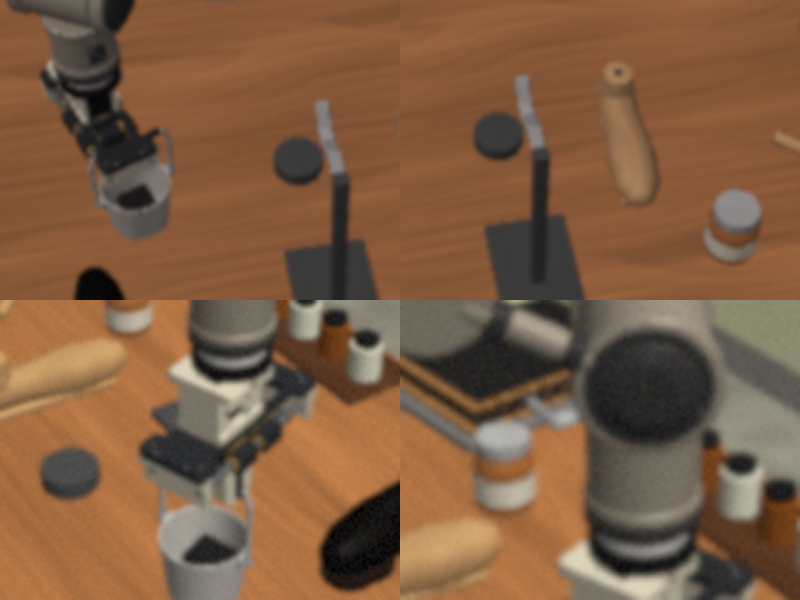

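{"api": "play_rows", "payload": {"plan": [0,0,0,0,0,0,0,0,0,0,0,0,0,-0.005,0,0,0,0,-0.02,0,0,0,0,-0.042,0,0,0,0,-0.068,0,0,0,0,-0.095,0,0,0,0,-0.118,0,0,0,0,-0.134,0,0,0,0,-0.141,0], "grip_force": 50}}

```text
t: 6.25
ee_pos: [0.5124, -0.2397, 0.2815]
tcp_rot: [[-0.324, 0.946, 0.001], [0.946, 0.324, -0.0], [-0.0, 0.001, -1.0]]
force: [0.8, -0.1, -3.0]
gripper_width: 0.0084
finger_force: 50.0
```

```bash
python3 - <<'E'
from h import *
np.set_printoptions(precision=4,suppress=True)
s=manip.read_state();print(s['t'],s['ee_pos'],s['force'],s['torque'],s['gripper_width'])
S,D=cam('scene'),cam('side')
t=atz(S,((521-400)/2.5+220,77/2.5+150),.281);p=atz(S,(276,210.8),.278);print(t,p,np.degrees(np.arctan2(*(p-t)[[1,0]])))
E
```

```text
6.25 [ 0.5124 -0.2397  0.2815] [ 0.7538 -0.13   -3.0087] [-0.0688 -0.0705  0.0003] 0.008441491149633044
[0.5942 0.0262 0.281 ] [0.7075 0.0221 0.278 ] -2.095385087084204
```

{"api": "play_rows", "payload": {"plan": [0,0.0003,0.0001,0,0.0005,0,0.0019,0.0007,0,0.003,0,0.0059,0.0022,0,0.01,0,0.0129,0.0047,0,0.0217,0,0.023,0.0085,0,0.0388,0,0.0362,0.0134,0,0.0612,0,0.0522,0.0193,0,0.0882,0,0.0705,0.026,0,0.119,0,0.0903,0.0334,0,0.1526,0,0.111,0.041,0,0.1875]}}

```text
t: 7.25
ee_pos: [0.5147, -0.1201, 0.2803]
tcp_rot: [[-0.14, 0.99, -0.001], [0.99, 0.14, 0.0], [0.001, -0.001, -1.0]]
force: [0.4, 0.9, -2.0]
gripper_width: 0.0085
finger_force: 50.0
```

{"api": "play_rows", "payload": {"plan": [0,0.0218,0.0037,0,0.0349,0,0.0427,0.0072,0,0.0685,0,0.0619,0.0105,0,0.0993,0,0.0788,0.0133,0,0.1263,0,0.0927,0.0157,0,0.1487,0,0.1034,0.0175,0,0.1658,0,0.1107,0.0187,0,0.1775,0,0.1149,0.0195,0,0.1843,0,0.1166,0.0198,0,0.187,0,0.1169,0.0198,0,0.1875]}}

```text
t: 8.25
ee_pos: [0.5179, -0.0031, 0.2807]
tcp_rot: [[0.045, 0.999, -0.0], [0.999, -0.045, -0.0], [-0.0, -0.0, -1.0]]
force: [0.7, -0.5, -1.6]
gripper_width: 0.0085
finger_force: 50.0
```

```bash
python3 - <<'E'
from h import *
np.set_printoptions(precision=4,suppress=True)
s=manip.read_state();W=cam('wrist',s)
print(s['t'],s['ee_pos'],s['tcp_rot'][:,0],s['force'],s['gripper_width'])
im=viewer.grab_frame('wrist')[:,:,::-1].copy()
y=np.radians(-2.5);ex=np.array([np.cos(y),np.sin(y),0]);ey=np.array([-ex[1],ex[0],0]);P=np.array([.706,.0195,0]);z=np.array([0,0,1])
for a,b,h in[(-118,-8,281),(-118,8,281),(-98,-8,254),(-78,-8,254),(-98,8,254),(-78,8,254),(-45,-8,272),(-45,8,272),(-9,-9,278),(-9,9,278),(9,-9,278),(9,9,278)]:
    q=proj(W,P+ex*a/1e3+ey*b/1e3+z*h/1e3)[0];print(a,b,h,q)
    if abs(q).max()<600: cv2.circle(im,tuple(int(round(v)) for v in q),3,(0,255,0),1)
cv2.imwrite('pics/w2.png',im)
B=viewer.grab_frame('side')[:,:,::-1];cv2.imwrite('pics/s2.png',B)
E
```

```text
8.25 [ 0.5179 -0.0031  0.2807] [ 0.045   0.999  -0.0002] [ 0.6824 -0.5136 -1.647 ] 0.008538640866004052
-118 -8 281 [386.0103 202.8164]
-118 8 281 [389.4145 173.147 ]
-98 -8 254 [400.7495 188.7357]
-78 -8 254 [431.8215 188.6935]
-98 8 254 [403.909  162.9648]
-78 8 254 [435.5833 163.1798]
-45 -8 272 [500.4669 197.1365]
-45 8 272 [505.9182 170.1131]
-9 -9 278 [559.5718 201.4552]
-9 9 278 [566.6406 171.4285]
9 -9 278 [582.7658 201.1482]
9 9 278 [589.8397 171.8336]
```

View pics/w2.png

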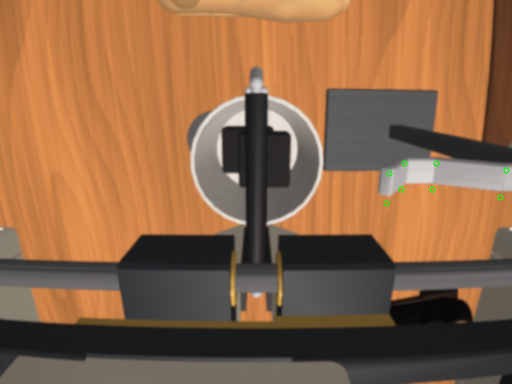

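Wrist picture: bar along column 257 with its far end at row 92, pail hanging level below it at (257,158). Hook seat at (404–437, 159–183), about 4 mm further +y than predicted. I'll check the height in the side view.

```bash
python3 - <<'E'
from h import *
np.set_printoptions(precision=4,suppress=True)
D=cam('side');B=cv2.imread('pics/s2.png')
y=np.radians(-2.5);ex=np.array([np.cos(y),np.sin(y),0]);P=np.array([.706,.0225,0])
o=cv2.resize(B[80:260,180:420],(800,600),interpolation=cv2.INTER_CUBIC)
f=800/240
def dot(X,c):
    q=(proj(D,X)[0]-[180,80])*f;cv2.circle(o,tuple(int(v) for v in q),4,c,1);print(q)
for a,h in[(-118,281),(-88,254),(-45,272),(-9,278)]:dot(P+ex*a/1e3+[0,0,h/1e3],(0,255,0))
s=manip.read_state();g=s['ee_pos']+[0,0,.0188];u=s['tcp_rot'][:,0]
for t in(-.016,.03,.076):dot(g+t*u,(0,0,255))
dot(g+.03*u-[0,0,.158],(255,0,0))
cv2.imwrite('pics/s2c.png',o)
E
```

```text
[261.6039 260.8635]
[292.8497 279.7597]
[335.2287 248.8648]
[370.2073 232.5794]
[215.9548 287.2484]
[189.9795 264.0057]
[165.4434 242.0508]
[200.1104 423.3446]
```

View pics/s2c.png

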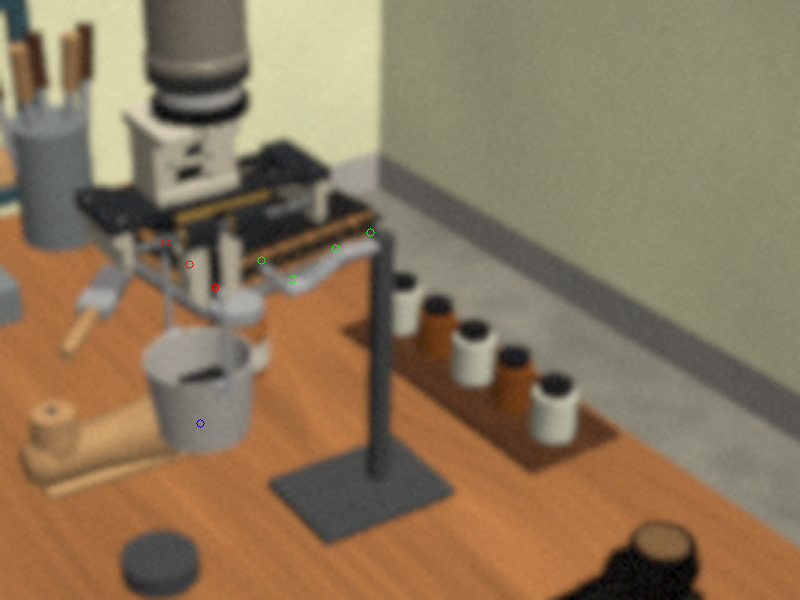

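{"api": "play_rows", "payload": {"plan": [0,0,0.001,0,0,0,0,0.006,0,0,0,0.001,0.016,0,0,0,0.001,0.031,0,0,0,0.002,0.049,0,0,0,0.003,0.067,0,0,0,0.003,0.082,0,0,0,0.004,0.092,0,0,0,0.004,0.097,0,0,0,0.004,0.098,0,0]}}

```text
t: 9.35
ee_pos: [0.6167, -0.0035, 0.2801]
tcp_rot: [[0.045, 0.999, -0.0], [0.999, -0.045, 0.0], [0.0, -0.0, -1.0]]
force: [0.2, -0.0, -2.5]
gripper_width: 0.0085
finger_force: 50.0
```

```bash
python3 - <<'E'
from h import *
s=manip.read_state();print(s['t'],s['ee_pos'],s['force'],s['gripper_width'])
A=viewer.grab_frame('wrist')[:,:,::-1];B=viewer.grab_frame('side')[:,:,::-1]
o=np.hstack([cv2.resize(A[60:300,130:390],(400,370)),cv2.resize(B[100:230,200:340],(400,370),interpolation=cv2.INTER_CUBIC)])
cv2.imwrite('pics/x3.png',o)
E
```

```text
9.35 [ 0.61671717 -0.00350828  0.28013201] [ 0.17882587 -0.02396982 -2.4762325 ] 0.00854567607131464
```

View pics/x3.png

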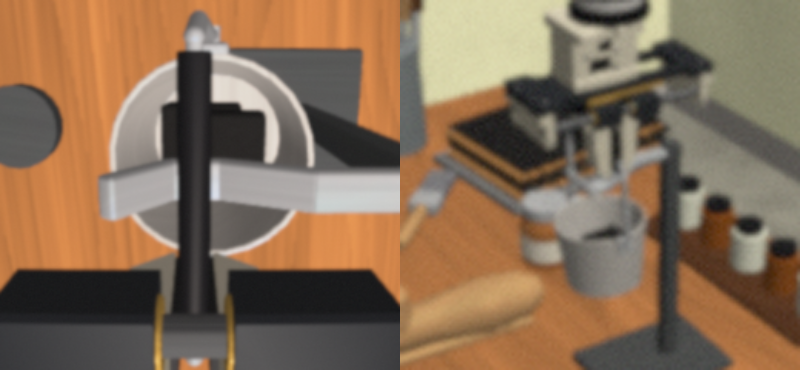

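The bar (crop column 195) is directly above the seat (columns 178–218), and the pail is level. I'll lower it.

{"api": "play_rows", "payload": {"plan": [0,0,0,0.003,0,0,0,0,0.009,0,0,0,0,0.016,0,0,0,0,0.023,0,0,0,0,0.029,0,0,0,0,0.033,0,0,0,0,0.036,0,0,0,0,0.038,0,0,0,0,0.038,0,0,0,0,0.038,0]}}

```text
t: 10.45
ee_pos: [0.6161, -0.0034, 0.2429]
tcp_rot: [[0.045, 0.999, 0.0], [0.999, -0.045, -0.0], [-0.0, 0.0, -1.0]]
force: [0.4, 0.1, -2.7]
gripper_width: 0.0084
finger_force: 50.0
```

Not bearing yet (bar at 261.7 mm), so I'll go lower in small steps.

{"api": "play_rows", "payload": {"plan": [0,0,0,0.001,0,0,0,0,0.002,0,0,0,0,0.003,0,0,0,0,0.003,0,0,0,0,0.003,0]}}

```text
t: 10.95
ee_pos: [0.6163, -0.0036, 0.2406]
tcp_rot: [[0.045, 0.999, 0.002], [0.999, -0.045, -0.0], [-0.0, 0.002, -1.0]]
force: [-0.8, -2.3, 3.6]
gripper_width: 0.0086
finger_force: 50.0
```

{"api": "play_rows", "payload": {"plan": [0.012,0,0,0,0,0.014,0,0,0,0,0.018,0,0,0,0,0.024,0,0,0,0,0.03,0,0,0,0,0.034,0,0,0,0,0.034,0,0,0,0,0.034,0,0,0,0,0.034,0,0,0,0,0.034,0,0,0,0]}}

```text
t: 11.95
ee_pos: [0.6161, -0.0034, 0.2398]
tcp_rot: [[0.045, 0.999, 0.0], [0.999, -0.045, -0.0], [-0.0, 0.0, -1.0]]
force: [0.7, 0.1, -0.0]
gripper_width: 0.0338
finger_force: 0.0
```

{"api": "play_rows", "payload": {"plan": [0.034,0,0,-0.005,0,0.034,0,0,-0.015,0,0.034,0,0,-0.03,0,0.034,0,0,-0.05,0,0.034,0,0,-0.07,0,0.034,0,0,-0.09,0,0.034,0,0,-0.1,0,0.034,0,0,-0.1,0,0.034,0,0,-0.1,0,0.034,0,0,-0.1,0]}}

```text
t: 12.95
ee_pos: [0.6157, -0.0034, 0.3385]
tcp_rot: [[0.045, 0.999, -0.002], [0.999, -0.045, 0.0], [0.0, -0.002, -1.0]]
force: [0.3, 0.4, 0.5]
gripper_width: 0.0339
finger_force: 0.0
```

```bash
python3 - <<'E'
from h import *
np.set_printoptions(precision=4,suppress=True)
s=manip.read_state();print(s['t'],s['ee_pos'],s['force'],s['gripper_width'])
A=viewer.grab_frame('wrist')[:,:,::-1]
for i in range(20):B0=viewer.grab_frame('side') if i in(0,) else B0 if i<19 else B0; 
B=viewer.grab_frame('side')
print('diff',np.abs(B.astype(int)-B0).max())
for t in('pail','bail_bar'):print(t,[(d['location'],d['score']) for d in viewer.recognise('side',t)[:1]])
B=B[:,:,::-1]
o=np.hstack([cv2.resize(A,(400,300)),cv2.resize(B[90:240,180:380],(400,300),interpolation=cv2.INTER_CUBIC)])
cv2.imwrite('pics/x4.png',o)
E
```

```text
12.95 [ 0.6157 -0.0034  0.3385] [0.2972 0.398  0.531 ] 0.03388096541829224
diff 25
pail [([0.6204, 0.0156, 0.1527], 0.97)]
bail_bar [([0.6111, 0.0049, 0.2525], 0.55)]
```

View pics/x4.png

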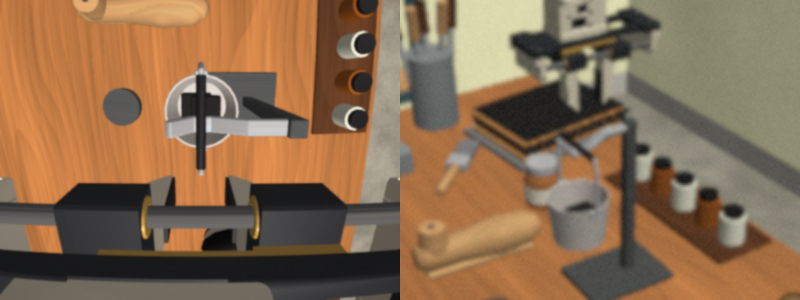

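The pail hangs on the hook with the bar across the seat at (200,128) in the wrist view, and the fingers are clear. I'll let it settle, check that it is still, then hand in.

{"api": "play_rows", "payload": {"plan": [0.034,0,0,-0.01,0,0.034,0,0,-0.01,0,0.034,0,0,-0.01,0,0.034,0,0,-0.01,0,0.034,0,0,-0.01,0,0.034,0,0,-0.01,0,0.034,0,0,-0.01,0,0.034,0,0,-0.01,0,0.034,0,0,-0.01,0,0.034,0,0,-0.01,0]}}

```text
t: 14.2
ee_pos: [0.616, -0.0034, 0.3497]
tcp_rot: [[0.045, 0.999, 0.0], [0.999, -0.045, -0.0], [-0.0, 0.0, -1.0]]
force: [-0.1, -0.4, 0.0]
gripper_width: 0.034
finger_force: 0.0
```

{"api": "play_rows", "payload": {"plan": [0.034,0,0,0,0,0.034,0,0,0,0,0.034,0,0,0,0,0.034,0,0,0,0,0.034,0,0,0,0,0.034,0,0,0,0,0.034,0,0,0,0,0.034,0,0,0,0,0.034,0,0,0,0,0.034,0,0,0,0]}}

```text
t: 15.2
ee_pos: [0.616, -0.0034, 0.3497]
tcp_rot: [[0.045, 0.999, 0.0], [0.999, -0.045, -0.0], [-0.0, 0.0, -1.0]]
force: [0.3, -0.5, -0.1]
gripper_width: 0.0341
finger_force: 0.0
```

```bash
python3 - <<'E'
from h import *
F=[cv2.GaussianBlur(viewer.grab_frame('side'),(0,0),1).astype(float)[150:230,240:330] for i in range(10)]
print([round(np.abs(f-F[0]).max(),1) for f in F[1:]])
print([np.round(cv2.phaseCorrelate(F[0].mean(2),f.mean(2))[0],3).tolist() for f in F[1:]])
bg=[cv2.GaussianBlur(viewer.grab_frame('side'),(0,0),1).astype(float)[300:380,100:190] for i in range(3)];print([np.abs(f-bg[0]).max().round(1) for f in bg])
E
```

```text
[np.float64(4.0), np.float64(4.0), np.float64(4.0), np.float64(4.0), np.float64(4.0), np.float64(4.0), np.float64(4.0), np.float64(5.0), np.float64(4.0)]
[[-0.008, -0.004], [0.046, -0.012], [0.035, -0.009], [0.012, -0.023], [0.054, -0.005], [0.011, -0.029], [0.024, 0.017], [0.046, -0.02], [0.018, -0.026]]
[np.float64(0.0), np.float64(3.0), np.float64(3.0)]
```

Still, with only image noise between frames.

```bash
python3 -c "
from plant import manip
print(manip.job_done())"
```

```text
the job is handed in; nothing more can be done
None
```

The bail was swung upright with the pail on the bench. The pail now hangs still by its bail from the hook with the gripper clear, and the job is handed in; no verdict came back.

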